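# Slide the fitting eggshell panel into the squaring frame

## Robot

A 6-joint arm with a two-finger parallel gripper is mounted at the origin on the work surface. World frame = base frame: x ahead of the robot, y to its left, z up, the work surface at z = 0. Lengths are in m, angles in rad, forces in N, time in s.
With the tool pointing down it reaches from about 0.35 to 0.85 m from the base axis. Payload 8.1 kg.
Tool frame: the origin (TCP) lies midway between the tips of the shut fingers; the grasp point (between the pads) lies pinch_z behind it (pinch_z is the distance from the TCP to the grasp point, in m); z points along the fingers, y is the line along which they close (so a half turn about z gives the same grasp; the last joint's range is limited). The gripper opens to 93 mm and grips with 3 to 60 N. Pads are 15 mm wide; open, the fingers measure 128 mm over their backs; the gripper's body (75 mm by 188 mm) begins 65 mm behind the grasp point.
Start: joints at [-0.085, 0.13, 1.488, -0, 1.523, -0.085], TCP at [0.6, 0, 0.219] pointing down, gripper open.
Joint ranges: [-2.96, 2.96], [-0.89, 2.26], [0.02, 2.5], [-1.34, 4.48], [0, 2.73], [-2.66, 2.66]. Speed limits (rad/s): [2.39, 2.39, 2.79, 3.14, 3.14, 3.14].

## Interface

Orientations are given as a unit quaternion [x, y, z, w].
In Python, from cell import * gives the robot as it stands.
- The arm moves only by the shell command python3 -m jog 'ROWS' [FORCE]. ROWS is JSON, a list that holds one entry, the list of rows, each a list of 7 numbers: the shift along the tool's x, y, z in mm, then the turn, a rotation vector about the tool's x, y, z in degrees, then the opening, from 0 (shut) to 1 (fully open). In form: [[[tx, ty, tz, rx, ry, rz, jaw], ...]]. A call has 1 to 20 rows; each row shifts and turns the commanded pose from where the row before left it, along the tool's axes as they then stand; what a row does not reach is not made up. A row lasts 1/12 s, in which the tool goes at most 41.7 mm and 7.16 degrees, less where a joint would pass 70% of its speed; a pose out of reach is approached as far as the arm can. A call with a gripper value outside its range is refused whole. The fingers move at their own pace and stop on an object; FORCE is the grip in N (left out, the last holds). Time passes only in rows, so rows that do not move let the fingers close. It gives the time, the measured TCP pose, the force, the opening and the grip force at its end, in the units of the state.
- get_state(): the state, without advancing time (a new reading comes with each control period).
- capture(name): name is "scene" or "side" or "wrist"; returns a dict with "color" (384x512x3 uint8, red, green, blue), "depth" (384x512 float32, m along the optical axis (not along the pixel's ray), 0 where there is no reading), "camera_matrix" (3x3 intrinsics, pixels), "R" (3x3) and "t" (3): a world point X has camera coordinates R X + t. Camera axes: x right, y down, z forward; pixel columns grow to the right and rows downward; lengths in m; the calibration is good to about 2 mm. The wrist camera is an equidistant fisheye: a pixel r from the principal point sees the ray r / f radians off the axis. A picture is of the moment at which its call begins.
- finish_job(): hands the job in; it is judged then, once.
The state is a dict: "t": time; "joint_positions": joint angles; "joint_vel": joint speeds; "joint_efforts": joint torques, N m; "position": TCP position; "ee_rot": TCP orientation; "wrist_force": force on the tool from outside, world axes, zero at the start; "moment": the same for the moment, N m; "finger_gap": opening from 0.0 (shut) to 1.0 (fully open); "grip_force": force on a finger pad.
Only numpy, scipy, OpenCV 4.12 (cv2) and the standard library are available. Lean on these libraries where they do the work, as an engineer would, in place of code of your own. Each camera call takes 0.05 s, during which the arm holds its last target. There are 200 camera calls.

## Task

First take the stone block out of the three-sided wooden frame and lay it flat on the cork mat beside the other stone, letting go of it there. Then, of the three black eggshell panels, slide the one whose length matches the frame's depth into the frame, fully home against the back rail and flush with the ends of the side rails. Keep that panel flat on the table all the way, do not lift it, and leave the other two panels, the other stone and everything else on the table where they are.

Things in the scene. Friction and masses are not known exactly. Their poses are not given: they have to be found in the camera images.
- frame: three pale wooden rails 16 wide, 16 high, fixed to the table, no floor, open towards the robot; inside 122 deep (its x) and 106 wide (its y). Origin: centre of the inside, at table height; x points from the mouth to the back rail: back rail's inner face at x = +61 mm, side rails' ends at x = -61, side rails' inner faces at y = +-53. The fitting panel's origin is here when home.
- panel_a: black lacquered wooden board, 16 thick and 100 wide, pale eggshell pieces on its top face; 102 long. Lies flat on the table. Origin: centre of the underside; x along its 102 mm length, y across its 100 mm width, z up. Turning it by half a turn makes no difference.
- panel_b: black lacquered wooden board, 16 thick and 100 wide, pale eggshell pieces on its top face; 122 long. Lies flat on the table. Origin: centre of the underside; x along its 122 mm length, y across its 100 mm width, z up. Turning it by half a turn makes no difference.
- panel_c: black lacquered wooden board, 16 thick and 100 wide, pale eggshell pieces on its top face; 142 long. Lies flat on the table. Origin: centre of the underside; x along its 142 mm length, y across its 100 mm width, z up. Turning it by half a turn makes no difference.
- stone: dark green-grey polishing stone, a block 90 x 40 x 36 high, 0.2 to 0.45 kg, lying inside the frame at the start. Origin: centre of the underside; x along the 90 mm, y along the 40 mm.
- mat: cork mat fixed on the table, 120 (its x) x 160 (its y) x 3 thick. Origin: centre of the underside. The other stone lies on its +y half; the -y half is free.
- stone_other: the other polishing stone, 85 x 40 x 30 high, lying on the mat; to be left alone. Origin: centre of the underside; x along the 85 mm.
- jar: amber jar with black lid, diameter 64, 72 high; leave alone. Origin: centre of the underside
- cup: terracotta-coloured cup, diameter 64, 70 high; leave alone. Origin: centre of the underside
- bowl: white bowl, diameter 100, 40 high; leave alone. Origin: centre of the underside
- tin: plain metal tin, diameter 56, 70 high; leave alone. Origin: centre of the underside
- brush: brush lying flat, 180 long along its x; leave alone. Origin: underside, mid-length
- spatula: spatula lying flat, 190 long along its x; leave alone. Origin: underside, mid-length
- dish: small blue dish, diameter 90, 25 high; leave alone. Origin: centre of the underside
Mind the look-alikes: they are no part of the job. Leave any orange or purple look-alike of the stone alone. What is shaped like the panel_b but purple is not meant.

How it is judged:
On the way, in this order (a step that is already met when the one before it is completed fails the run):
1. the stone lies on the cork mat, let go (x of stone in the frame of mat between -0.06 and 0.06 m and y of stone in the frame of mat between -0.08 and 0.08 m and z of stone in the frame of mat between -0.002 and 0.008 m and angle between stone's own z axis and vertical below 0.1 rad and linear speed of stone below 0.02 m/s and contact force between stone and the fingers below 0.1 N), for 0.2 s.
2. the fitting panel is home in the frame (x of panel_b in the frame of frame between -0.006 and 0.004 m and y of panel_b in the frame of frame between -0.006 and 0.006 m and angle between the x axis of panel_b and the x axis of frame, either way round below 0.06 rad and height (world z) of panel_b below 0.004 m and angle between panel_b's own z axis and vertical below 0.05 rad and linear speed of panel_b below 0.02 m/s), for 0.2 s.
At the end, for the whole second after the job is handed in: The stone rests flat on the cork mat (its centre over the mat), and the 122 mm panel lies flat and at rest in the frame, its centre from 6 mm short of to 4 mm past the frame's centre along the depth and within 6 mm across, turned less than 0.06 rad (all of step 1 and all of step 2); the robot touches nothing.
It fails at once if the panel that fits is lifted or tipped off the table (height (world z) of panel_b above 0.012 m or angle between panel_b's own z axis and vertical above 0.15 rad).
It fails at once if another panel, the other stone or a bystander is shifted by more than 30 mm (distance of any of panel_a, panel_c, stone_other, jar, cup, bowl, tin, brush, spatula, dish from where it was at the start of the episode above 0.03 m).
It also fails if it takes over 72 s, if anything falls off the work surface, if the arm or the gripper's body presses on something with over 40 N, if the wrist force passes 120 N, or if a joint passes its speed limit or range.

## Working session

There is one attempt and no reset: what is moved stays moved. The work goes in short steps, Python scripts to look and compute and a shell command to move; the robot and the scene stay as the last step left them, time stands still between calls to the robot, and variables do not carry over. Pictures are saved under pics/ and viewed, at most 12 in all, crops included, and the job is handed in when it is done.

```bash
mkdir -p pics; ls; python3 - <<'E'
from cell import *
import cv2,numpy as np
s=get_state();print(s)
for n in("scene","side"):
    c=capture(n);np.savez(f"pics/{n}0.npz",**c)
    cv2.imwrite(f"pics/{n}0.png",cv2.resize(c["color"][:,:,::-1],(800,600)))
    R,t=c["R"],c["t"];print(n,-R.T@t,R[2],c["camera_matrix"][0],c["camera_matrix"][1])
E
```

```text
pics
{'t': 0.0, 'joint_positions': array([-8.54052852e-02,  1.31170477e-01,  1.48924718e+00,  1.26344895e-05,
        1.52301259e+00, -8.54043374e-02]), 'joint_vel': array([-2.74679087e-04,  6.59729972e-04, -1.40566297e-05,  2.18466182e-04,
        1.47035227e-03, -8.16327790e-04]), 'joint_efforts': array([-1.61290725e-03, -5.59853125e+01, -4.91755986e+01,  7.67333270e-02,
        3.59135563e-02, -2.97389461e-04]), 'position': array([5.99437093e-01, 7.21446308e-05, 2.17599521e-01]), 'ee_rot': array([ 7.07107035e-01,  7.07105930e-01, -5.87075276e-04, -7.06804252e-04]), 'wrist_force': array([-1.12624071, -0.03743013, -0.50588855]), 'moment': array([-0.01620248,  0.02400876,  0.03836549]), 'grip_force': 0.0, 'finger_gap': 1.0033366613738632}
scene [1.56598396 0.54668301 0.8164689 ] [-0.73387526 -0.38365146 -0.56056995] [363.39893618   0.         256.65762033] [  0.         363.39893618 194.80529382]
side [ 1.82345235 -0.73629931  1.07254465] [-0.71062583  0.4147826  -0.56830126] [488.77544578   0.         252.97907543] [  0.         488.77544578 180.65073079]
```

View pics/scene0.png

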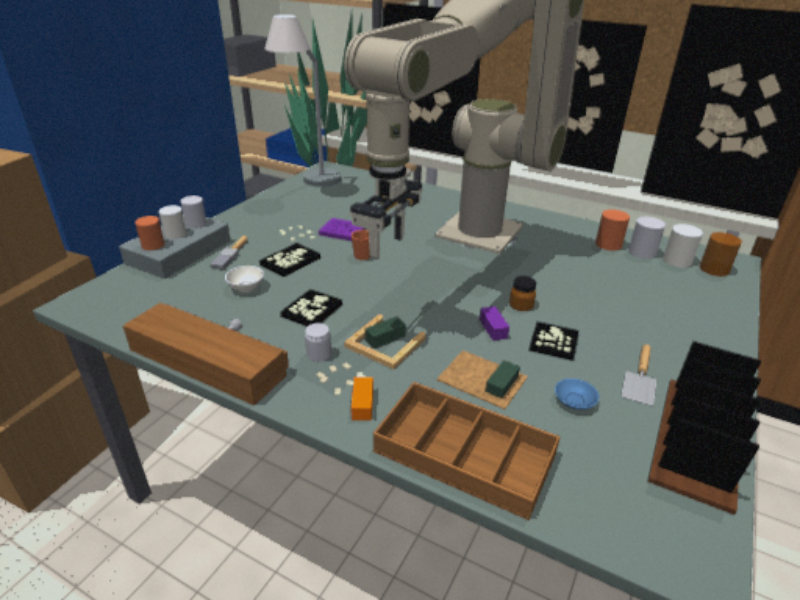

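View pics/side0.png

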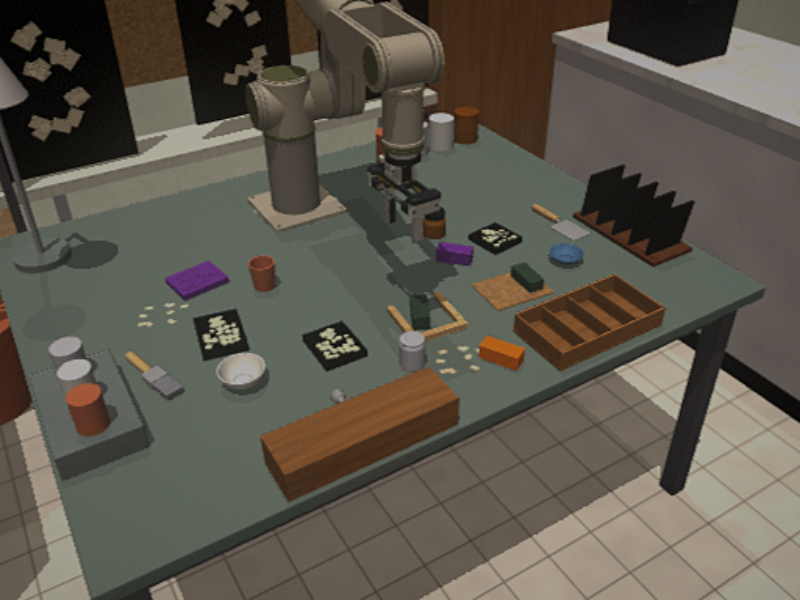

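```bash
cat > h.py <<'E'
import numpy as np,cv2
def cloud(c):
    K=c["camera_matrix"];v,u=np.mgrid[:384,:512];d=c["depth"]
    P=np.stack([(u-K[0,2])/K[0,0]*d,(v-K[1,2])/K[1,1]*d,d],-1)
    W=(P-c["t"])@c["R"];W[d==0]=np.nan
    return W
def ray(c,u,v,z):
    K=c["camera_matrix"];r=c["R"].T@np.array([(u-K[0,2])/K[0,0],(v-K[1,2])/K[1,1],1]);o=-c["R"].T@c["t"]
    return o+r*(z-o[2])/r[2]
E
python3 - <<'E'
from h import *
S={"scene":dict(p1=(290,260),p2=(312,308),p3=(555,340),stone=(385,330),mat=(465,370),other=(505,374),jar=(523,290),tin=(318,340),cup=(361,243)),
"side":dict(p1=(221,333),p2=(335,345),p3=(495,237),stone=(419,312),mat=(495,292),other=(527,275),jar=(433,228),tin=(412,350),cup=(262,272))}
for n in S:
    c=np.load(f"pics/{n}0.npz");W=cloud(c);col=c["color"].astype(int)
    for k,(u,v) in S[n].items():
        u=int(u*.64);v=int(v*.64);ctr=W[v,u]
        d=np.hypot(*(W-ctr)[...,:2].transpose(2,0,1))
        zlo={'p':.010,'s':.025,'m':.0015,'o':.022}.get(k[0],.03)
        m=(d<.13)&(W[...,2]>zlo)&(W[...,2]<zlo+.045)
        if k in('stone','other'): m&=(d<.08)
        if k=='mat': m=(d<.2)&(W[...,2]<.008)&(col[...,0]>col[...,2]*1.4)&(col[...,0]>60)
        nl,lab=cv2.connectedComponents(m.astype('u1'))
        l=lab[v,u];mm=(lab==l) if l and k!='mat' else m
        pts=W[mm][:,:2].astype('f4')
        r=cv2.minAreaRect(pts*1000)
        print(n,k,ctr.round(3),col[v,u],len(pts),"z",np.percentile(W[mm][:,2],[50,95]).round(3),np.round(r[0]),np.round(r[1]),round(r[2],1))
E
```

```text
scene p1 [ 0.478 -0.382  0.017] [109 112  96] 396 z [0.016 0.019] [ 461. -395.] [103. 145.] 79.8
scene p2 [ 0.643 -0.188  0.016] [20 18 20] 493 z [0.016 0.019] [ 631. -196.] [104. 127.] 89.4
scene p3 [0.468 0.377 0.017] [138 142 125] 490 z [0.016 0.019] [458. 373.] [111. 100.] 8.3
scene stone [0.656 0.029 0.037] [56 79 66] 218 z [0.035 0.038] [638.  22.] [46. 94.] 61.2
scene mat [0.651 0.229 0.001] [172 133  88] 1460 z [0.003 0.007] [723. 203.] [255. 320.] 1.6
scene other [0.66  0.322 0.034] [60 85 72] 250 z [0.032 0.035] [659. 317.] [40. 88.] 85.1
scene jar [0.364 0.258 0.059] [20 21 25] 228 z [0.061 0.073] [347. 255.] [62. 58.] 76.2
scene tin [ 0.785 -0.065  0.06 ] [154 156 165] 254 z [0.061 0.072] [768. -77.] [56. 52.] 15.0
scene cup [ 0.352 -0.221  0.058] [108  65  47] 140 z [0.055 0.07 ] [ 332. -239.] [71. 46.] 31.2
side p1 [ 0.464 -0.398  0.014] [151 150 122] 778 z [0.018 0.022] [ 459. -399.] [100. 153.] 79.6
side p2 [ 0.643 -0.203  0.023] [22 22 20] 731 z [0.018 0.023] [ 631. -200.] [102. 131.] 88.7
side p3 [0.462 0.362 0.022] [143 140 113] 366 z [0.018 0.023] [454. 369.] [115. 112.] 9.8
side stone [0.656 0.005 0.038] [46 60 47] 205 z [0.038 0.043] [637.  16.] [ 40. 103.] 62.4
side mat [0.647 0.225 0.007] [135  99  62] 604 z [0.005 0.008] [716. 205.] [329. 256.] 86.6
side other [0.669 0.304 0.037] [52 65 50] 192 z [0.035 0.04 ] [658. 310.] [47. 97.] 88.7
side jar [0.369 0.23  0.046] [71 44 24] 146 z [0.052 0.074] [352. 242.] [59. 43.] 57.7
side tin [ 0.785 -0.096  0.06 ] [138 133 133] 284 z [0.063 0.074] [768. -85.] [54. 57.] 65.3
side cup [ 0.354 -0.249  0.063] [90 53 37] 246 z [0.057 0.073] [ 327. -239.] [61. 72.] 86.7
```

```bash
python3 - <<'E'
from cell import *
from h import *
c=capture("wrist");np.savez("pics/wrist0.npz",**c)
cv2.imwrite("pics/wrist0.png",cv2.resize(c["color"][:,:,::-1],(800,600)))
R,t=c["R"],c["t"];print(-R.T@t,R,c["camera_matrix"])
a=np.load("pics/scene0.npz")["color"][170:270,200:380];
cv2.imwrite("pics/crop0.png",cv2.resize(a[:,:,::-1],None,fx=4,fy=4,interpolation=2))
E
```

```text
[0.60035268 0.066359   0.38497113] [[ 9.99999765e-01  1.34998551e-05 -6.84925550e-04]
 [ 1.77732569e-04 -9.70683897e-01  2.40359606e-01]
 [-6.61601382e-04 -2.40359671e-01 -9.70683672e-01]] [[297.31863964   0.         252.73672457]
 [  0.         297.31863964 192.29395263]
 [  0.           0.           1.        ]]
```

View pics/wrist0.png

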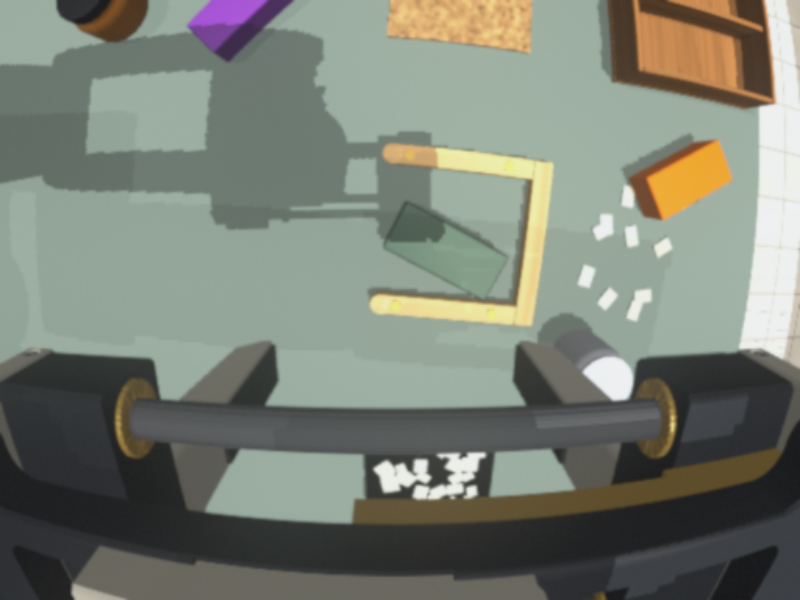

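View pics/crop0.png

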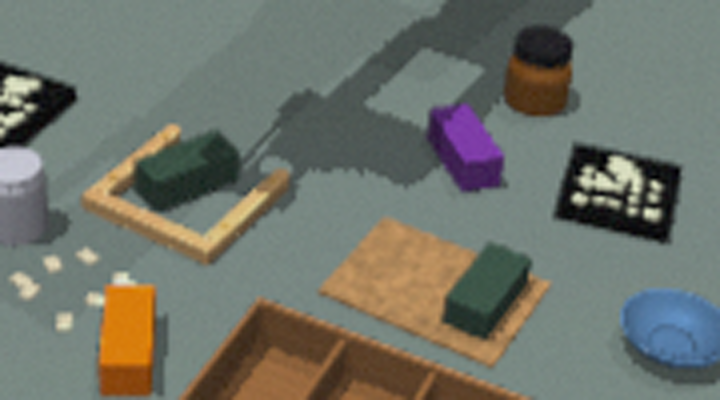

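```bash
cat >> h.py <<'E'
def fray(c,uv,z):
    K=c["camera_matrix"];p=(np.asarray(uv,float)-K[:2,2])/K[0,0]
    r=np.hypot(p[:,0],p[:,1])+1e-9
    d=np.c_[p*(np.sin(r)/r)[:,None],np.cos(r)]@c["R"];o=-c["R"].T@c["t"]
    return (o+d*((z-o[2])/d[:,2])[:,None])[:,:2]
def blob(m,near=None):
    n,l,s,ce=cv2.connectedComponentsWithStats(m.astype('u1'))
    if near is not None: i=1+np.argmin(np.hypot(*(ce[1:]-near).T)+1e3*(s[1:,4]<60))
    else: i=1+np.argmax(s[1:,4])
    v,u=np.nonzero(l==i); return np.c_[u,v]
E
python3 - <<'E'
from h import *
c=np.load("pics/wrist0.npz");hsv=cv2.cvtColor(c["color"],cv2.COLOR_RGB2HSV).astype(int);H,S,V=hsv.transpose(2,0,1)
def sh(n,uv,z):
    p=fray(c,uv,z)*1000;r=cv2.minAreaRect(p.astype('f4'));print(n,len(p),np.round(r[0],1),np.round(r[1],1),round(r[2],1));return p
m=(H>10)&(H<32)&(S>80)&(V>100)
uv=blob(m,np.array((465,235))*.64)
p=sh("frame",uv,.016)
print(p.min(0),p.max(0))
# frame mask: rails by position in image
m2=(H>40)&(H<90)&(V<150)&(S>20)
for n,(u,v) in dict(stone=(445,250),green2=(470,265)).items():
    print(n,hsv[int(v*.64),int(u*.64)])
# mat in scene, side
for n,uv0 in(("scene",(440,370)),("side",(490,292))):
    c2=np.load(f"pics/{n}0.npz");h2=cv2.cvtColor(c2["color"],cv2.COLOR_RGB2HSV).astype(int);h,s,v=h2.transpose(2,0,1)
    W=cloud(c2)
    m=(h>8)&(h<28)&(s>60)&(v>80)&(np.abs(W[...,0]-.65)<.12)&(W[...,2]<.02)&(abs(W[...,1]-.26)<.15)
    uv=blob(m,np.array(uv0)*.64)
    q=np.array([ray(c2,a,b,.003)[:2] for a,b in uv])*1000
    r=cv2.minAreaRect(q.astype('f4'));print(n,"mat",len(q),np.round(r[0]),np.round(r[1]),round(r[2],1),np.round(cv2.boxPoints(r)))
hull=cv2.convexHull(p.astype('f4'));print(np.round(cv2.approxPolyDP(hull,4,True)[:,0]))
E
```

```text
frame 2224 [653.4  28. ] [137.1 137.3] 85.0
[579.95071955 -45.16978958] [725.05004836  91.27150941]
stone [ 66  45 158]
green2 [ 67  42 157]
scene mat 868 [660. 274.] [160. 123.] 85.5 [[593. 199.]
 [715. 189.]
 [728. 349.]
 [605. 359.]]
side mat 602 [655. 274.] [162. 124.] 85.3 [[587. 199.]
 [710. 189.]
 [723. 350.]
 [600. 360.]]
[[725.  89.]
 [711.  91.]
 [689.  80.]
 [581. -22.]
 [581. -31.]
 [714. -45.]]
```

```bash
python3 - <<'E'
import cell;print([ (n,getattr(cell,n)) for n in dir(cell) if not n.startswith('__') and isinstance(getattr(cell,n),(int,float,str,dict))])
from h import *
c=np.load("pics/wrist0.npz")
f=lambda l,z:print((fray(c,np.array(l)*.64,z)*1000).round(1))
f([(407,202),(508,255),(487,298),(385,245)],.036)
hsv=cv2.cvtColor(c["color"],cv2.COLOR_RGB2HSV).astype(int);H,S,V=hsv.transpose(2,0,1);k=.64
reg=np.zeros(H.shape,'u1');reg[int(190*k):int(305*k),int(375*k):int(515*k)]=1
print([hsv[int(v*k),int(u*k)].tolist() for u,v in[(420,215),(480,220),(400,280)]])
m=(reg>0)&(S>33)&~((H<32)&(S>60))
uv=blob(m);r=cv2.minAreaRect((fray(c,uv,.036)*1000).astype('f4'));print(len(uv),r)
f([(240,20),(210,30),(388,153),(375,303),(545,163),(525,325)],.016)
E
```

```text
[('pinch_z', 0.0188)]
[[609.1  55.6]
 [687.5  16.2]
 [672.2 -18.1]
 [592.6  23.1]]
[[64, 38, 100], [65, 25, 174], [65, 26, 167]]
2460 ((638.8112182617188, 17.45606231689453), (42.41705322265625, 91.60980987548828), 61.293148040771484)
[[471.5 214.9]
 [444.5 209.4]
 [594.7  94. ]
 [583.8 -27.2]
 [721.9  89.9]
 [711.  -46.5]]
```

```bash
python3 -m jog '[[[9,19.5,0,0,0,0,0.75],[9,19.5,0,0,0,0,0.75],[0,0,15,0,0,-6.9,0.75],[0,0,15,0,0,-6.9,0.75],[0,0,15,0,0,-6.9,0.75],[0,0,15,0,0,-6.9,0.75],[0,0,15,0,0,-6.9,0.75],[0,0,15,0,0,-6.9,0.75],[0,0,15,0,0,-6.9,0.75],[0,0,15,0,0,-6.9,0.75],[0,0,10,0,0,-6.8,0.75],[0,0,0,0,0,0,0.75],[0,0,0,0,0,0,0.75],[0,0,0,0,0,0,0.75]]]' 30
python3 - <<'E'
from cell import *
from h import *
from scipy.spatial.transform import Rotation as Ro
s=get_state();print(Ro.from_quat(s["ee_rot"]).as_matrix().round(3),s["wrist_force"])
c=capture("wrist");np.savez("pics/wrist1.npz",**c)
cv2.imwrite("pics/wrist1.png",cv2.resize(c["color"][:,:,::-1],(800,600)))
E
```

```text
t: 1.32
position: [0.6394, 0.018, 0.0893]
ee_rot: [0.244, 0.97, 0.0, 0.0]
wrist_force: [-0.0, 0.7, -0.5]
finger_gap: 0.751
grip_force: 0.0
[[-0.881  0.473  0.001]
 [ 0.473  0.881 -0.   ]
 [-0.001  0.    -1.   ]] [-0.003627    0.65260649 -0.54723573]
```

View pics/wrist1.png

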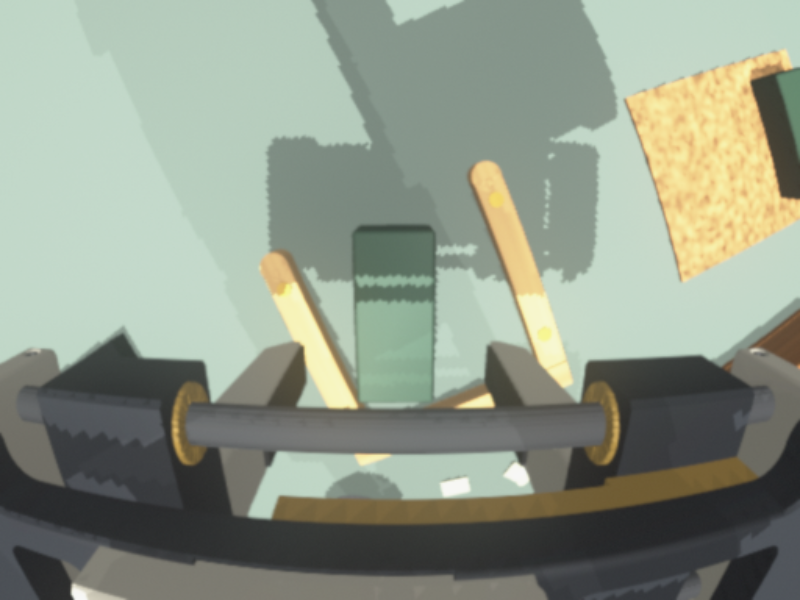

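The stone (353–433, 230–400) lies square and centred between the fingers (303 / 487). Next I descend, staying above the rails, and grip.

```bash
python3 -m jog '[[[0,0,20,0,0,0,0.75],[0,0,20,0,0,0,0.75],[0,0,20,0,0,0,0.75],[0,0,10,0,0,0,0.75],[0,0,0,0,0,0,0.75],[0,0,0,0,0,0,0.3],[0,0,0,0,0,0,0.3],[0,0,0,0,0,0,0.3],[0,0,0,0,0,0,0.3],[0,0,0,0,0,0,0.3],[0,0,0,0,0,0,0.3],[0,0,0,0,0,0,0.3],[0,0,0,0,0,0,0.3]]]' 35
```

```text
t: 2.45
position: [0.6397, 0.0179, 0.0197]
ee_rot: [0.242, 0.97, 0.0, 0.001]
wrist_force: [-1.1, 0.0, 5.5]
finger_gap: 0.425
grip_force: 35.0
```

```bash
python3 -m jog '[[[0,0,-15,0,0,0,0.3],[0,0,-20,0,0,0,0.3],[0,0,-20,0,0,0,0.3],[8.8,19.5,0,0,0,0,0.3],[8.8,19.5,0,0,0,0,0.3],[8.8,19.5,0,0,0,0,0.3],[8.8,19.5,0,0,0,0,0.3],[8.8,19.5,0,0,0,0,0.3],[8.8,19.5,0,0,0,0,0.3],[8.8,19.5,0,0,0,0,0.3],[8.8,19.5,0,0,0,0,0.3],[8.8,19.5,0,0,0,0,0.3],[8.8,19.5,0,0,0,0,0.3],[0,0,0,0,0,-5.9,0.3],[0,0,0,0,0,-5.9,0.3],[0,0,0,0,0,-5.9,0.3],[0,0,0,0,0,-5.9,0.3],[0,0,0,0,0,0,0.3],[0,0,0,0,0,0,0.3]]]'
python3 - <<'E'
from cell import *
from h import *
c=capture("wrist");np.savez("pics/wrist2.npz",**c)
a=c["color"][:,:,::-1]
c=capture("scene");np.savez("pics/scene2.npz",**c)
b=c["color"][170:290,230:390,::-1]
cv2.imwrite("pics/both2.png",np.vstack([cv2.resize(a,(400,300)),cv2.resize(b,(400,300),interpolation=2)]))
E
```

```text
t: 4.03
position: [0.6526, 0.2315, 0.0738]
ee_rot: [0.04, 0.999, -0.0, -0.0]
wrist_force: [0.3, -1.1, -2.8]
finger_gap: 0.427
grip_force: 35.0
```

View pics/both2.png

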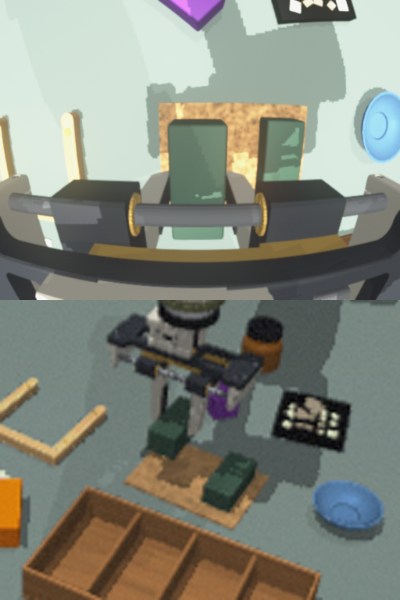

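```bash
python3 -m jog '[[[0,0,15,0,0,0,0.3],[0,0,15,0,0,0,0.3],[0,0,12,0,0,0,0.3],[0,0,6,0,0,0,0.3],[0,0,3,0,0,0,0.3],[0,0,0,0,0,0,0.3],[0,0,0,0,0,0,0.3]]]'
python3 -m jog '[[[0,0,0,0,0,0,0.55],[0,0,0,0,0,0,0.55],[0,0,0,0,0,0,0.55],[0,0,0,0,0,0,0.55],[0,0,-15,0,0,0,0.55],[0,0,-30,0,0,0,0.55],[0,0,-40,0,0,0,0.5],[0,0,-40,0,0,0,0.5],[0,0,0,0,0,0,0.5]]]'
python3 - <<'E'
from cell import *
from h import *
c=capture("scene");np.savez("pics/scene3.npz",**c)
d=capture("side");np.savez("pics/side3.npz",**d)
for c in(c,d):
    W=cloud(c);col=c["color"].astype(int)
    for y0,h in((.232,.036),(.314,.03)):
        m=(abs(W[...,0]-.655)<.08)&(abs(W[...,1]-y0)<.04)&(W[...,2]>h-.004)&(W[...,2]<h+.016)&(col[...,1]>col[...,0])
        r=cv2.minAreaRect((W[m][:,:2]*1000).astype('f4'));print(m.sum(),np.median(W[m][:,2]).round(4),np.round(r[0]),np.round(r[1]),round(r[2],1))
    # panel_b top
    m=(abs(W[...,0]-.631)<.1)&(abs(W[...,1]+.198)<.085)&(W[...,2]>.009)&(W[...,2]<.03)
    uv=blob(m);q=np.array([ray(c,a,b,.016)[:2] for a,b in uv])*1000;r=cv2.minAreaRect(q.astype('f4'));print(len(uv),r)
E
```

```text
t: 4.72
position: [0.652, 0.2313, 0.0223]
ee_rot: [0.039, 0.999, -0.0, -0.001]
wrist_force: [-4.9, -1.1, 6.3]
finger_gap: 0.426
grip_force: 35.0
t: 5.47
position: [0.6581, 0.233, 0.1604]
ee_rot: [0.038, 0.999, 0.002, 0.008]
wrist_force: [1.5, 1.3, 2.4]
finger_gap: 0.504
grip_force: 0.0
220 0.0384 [653. 234.] [40. 93.] 84.8
220 0.0326 [660. 318.] [40. 86.] 85.8
503 ((635.5006103515625, -194.04641723632812), (106.3565902709961, 129.43478393554688), 89.55169677734375)
185 0.041 [651. 230.] [45. 96.] 88.0
173 0.0348 [656. 314.] [47. 89.] 84.3
746 ((633.2557373046875, -198.91189575195312), (110.0110092163086, 135.13778686523438), 88.3482666015625)
```

```bash
python3 -m jog '[[[-8.4,-36,0,0,0,0,0.6],[-8.4,-36,0,0,0,0,0.6],[-8.4,-36,0,0,0,0,0.6],[-8.4,-36,0,0,0,0,0.6],[-8.4,-36,0,0,0,0,0.6],[-8.4,-36,0,0,0,0,0.6],[-8.4,-36,0,0,0,0,0.6],[-8.4,-36,0,0,0,0,0.6],[-8.4,-36,0,0,0,0,0.6],[-8.4,-36,0,0,0,0,0.6],[-8.4,-36,0,0,0,0,0.6],[-8.4,-36,0,0,0,0,0.6],[0,0,0,0,0,0,0.6],[0,0,0,0,0,0,0.6],[0,0,0,0,0,0,0.6],[0,0,0,0,0,0,0.6]]]'
cat >> h.py <<'E'
def frm(p,o=(645.4,28.7),a=-5.0):
    a=np.radians(a);d=np.asarray(p,float)[...,:2]-o
    return np.stack([d[...,0]*np.cos(a)+d[...,1]*np.sin(a),-d[...,0]*np.sin(a)+d[...,1]*np.cos(a)],-1)
def tcp(s):
    from scipy.spatial.transform import Rotation as Ro
    M=Ro.from_quat(s["ee_rot"]).as_matrix()
    print("tcp",(s["position"]*1000).round(1),"frame",frm(s["position"]*1000).round(1),"yaw y",np.degrees(np.arctan2(M[1,1],M[0,1])).round(2),"z",M[:,2].round(4),"F",s["wrist_force"].round(1))
E
python3 - <<'E'
from cell import *
from h import *
tcp(get_state())
c=capture("wrist");np.savez("pics/wrist4.npz",**c)
cv2.imwrite("pics/wrist4.png",cv2.resize(c["color"][:,:,::-1],(800,600)))
E
```

```text
t: 6.9
position: [0.7198, -0.2055, 0.1467]
ee_rot: [0.038, 0.999, 0.0, -0.001]
wrist_force: [-0.1, 0.6, 0.4]
finger_gap: 0.599
grip_force: 0.0
tcp [ 719.8 -205.5  146.7] frame [  94.5 -226.8] yaw y 85.66 z [-0.0014  0.001  -1.    ] F [-0.1  0.6  0.4]
```

View pics/wrist4.png

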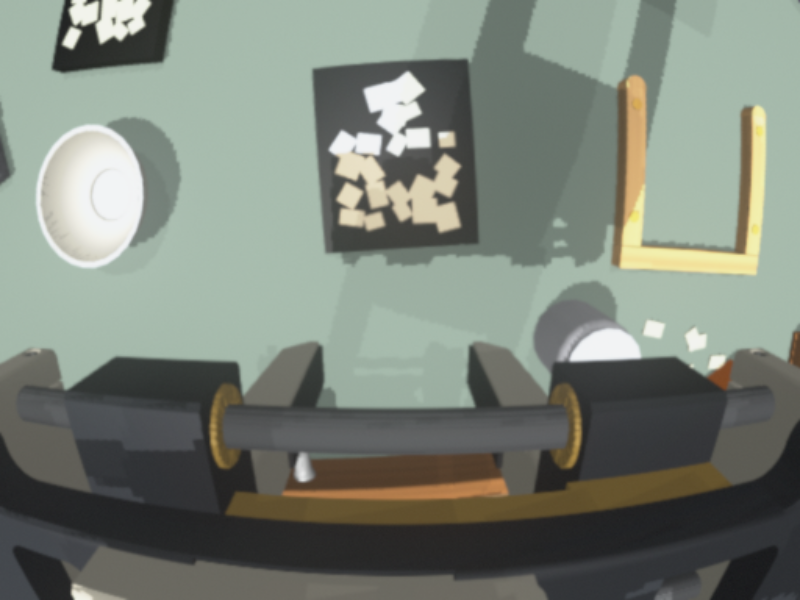

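```bash
cat >> h.py <<'E'
def panel(c,u,v):
    hsv=cv2.cvtColor(c["color"],cv2.COLOR_RGB2HSV).astype(int);H,S,V=hsv.transpose(2,0,1)
    uv=blob((V<75),(u*.64,v*.64));
    r=cv2.minAreaRect((fray(c,uv,.016)*1000).astype('f4'));return len(uv),r,np.round(frm(r[0]),1)
def pts(c,l,z): 
    p=fray(c,np.array(l)*.64,z)*1000;print(p.round(1).tolist());return p
E
python3 - <<'E'
from h import *
c=np.load("pics/wrist4.npz")
print(panel(c,395,155))
pts(c,[(314,69),(468,59),(479,243),(327,252)],.016)
pts(c,[(617,265),(755,274),(766,106),(627,77)],.016)
pts(c,[(303,465),(300,490)],.03);pts(c,[(145,195),(38,195)],.04)
hsv=cv2.cvtColor(c["color"],cv2.COLOR_RGB2HSV).astype(int);H,S,V=hsv.transpose(2,0,1)
uv=blob((H>10)&(H<32)&(S>80)&(V>100),(690*.64,200*.64));r=cv2.minAreaRect((fray(c,uv,.016)*1000).astype('f4'));print(r)
E
```

```text
(2949, ((632.53369140625, -195.71353149414062), (93.84468841552734, 120.05317687988281), 89.23321533203125), array([   6.7, -224.7]))
[[571.4, -246.1], [572.2, -146.9], [693.8, -148.3], [692.4, -247.5]]
[[714.4, -48.0], [728.3, 91.4], [589.1, 106.4], [581.1, -33.2]]
[[843.8, -282.4], [867.2, -288.7]]
[[639.9, -361.2], [623.4, -459.0]]
((652.5802612304688, 25.156444549560547), (143.1035919189453, 137.32681274414062), 84.74459838867188)
```

```bash
python3 -m jog '[[[0,0,25,0,0,0.7,0.6],[0,0,35,0,0,0,0.6],[0,0,35,0,0,0,0.6],[0,0,30,0,0,0,0.6],[0,0,14,0,0,0,0.6],[0,0,0,0,0,0,0.6],[0,0,0,0,0,0,0.6]]]' && python3 -m jog '[[[8,0,0,0,0,0,0.6],[6,0,0,0,0,0,0.6],[4,0,0,0,0,0,0.6],[4,0,0,0,0,0,0.6],[6,0,0,0,0,0,0.6],[8,0,0,0,0,0,0.6],[10,0,0,0,0,0,0.6],[12,0,0,0,0,0,0.6],[12,0,0,0,0,0,0.6],[12,0,0,0,0,0,0.6],[12,0,0,0,0,0,0.6],[12,0,0,0,0,0,0.6],[12,0,0,0,0,0,0.6],[12,0,0,0,0,0,0.6],[10,0,0,0,0,0,0.6],[8,0,0,0,0,0,0.6],[6,0,0,0,0,0,0.6],[3,0,0,0,0,0,0.6],[0,0,0,0,0,0,0.6]]]'
python3 - <<'E'
from cell import *
from h import *
tcp(get_state())
c=capture("wrist");np.savez("pics/wrist5.npz",**c)
cv2.imwrite("pics/wrist5.png",cv2.resize(c["color"][:,:,::-1],(800,600)))
E
```

```text
t: 7.53
position: [0.7201, -0.2059, 0.0087]
ee_rot: [0.044, 0.999, 0.0, -0.001]
wrist_force: [-0.3, 0.1, 0.6]
finger_gap: 0.602
grip_force: 0.0
t: 9.12
position: [0.5633, -0.193, 0.0087]
ee_rot: [0.045, 0.999, 0.0, -0.0]
wrist_force: [0.8, 0.2, 0.7]
finger_gap: 0.601
grip_force: 0.2
tcp [ 563.3 -193.     8.7] frame [ -62.5 -228. ] yaw y 84.89 z [-3.e-04  1.e-04 -1.e+00] F [0.8 0.2 0.7]
```

View pics/wrist5.png

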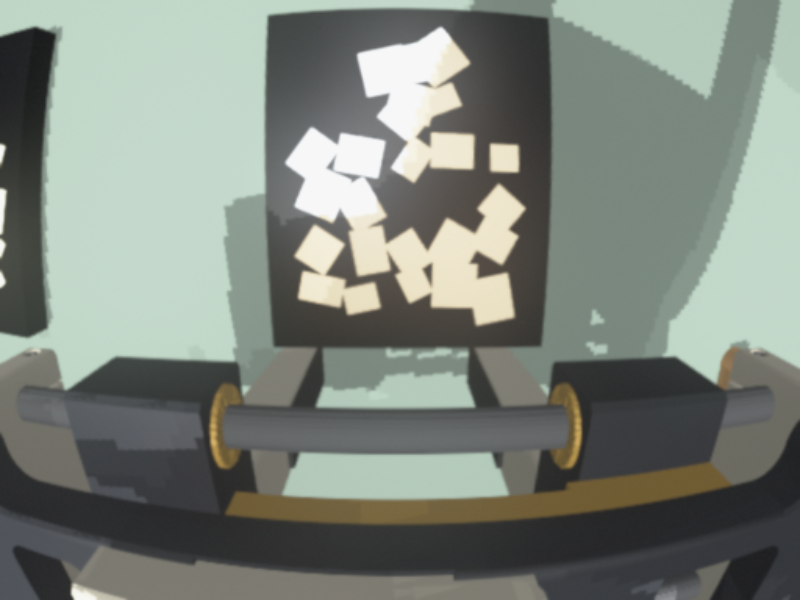

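```bash
python3 - <<'E'
from h import *
c=np.load("pics/wrist5.npz");print(panel(c,410,180))
print(frm(pts(c,[(267,15),(549,18),(542,346),(275,346)],.016)).round(1))
E
```

```text
(10621, ((511.21441650390625, -181.24615478515625), (109.24700927734375, 150.6254425048828), 89.01827239990234), array([-115.4, -220.8]))
[[429.2, -226.6], [438.1, -125.9], [560.2, -136.7], [551.0, -236.7]]
[[-193.1 -273.1]
 [-193.  -172.1]
 [ -70.5 -172.2]
 [ -70.9 -272.6]]
```

```bash
python3 -m jog '[[[-5,0,-20,0,0,0,0.7],[-5,0,-35,0,0,0,0.7],[13.3,-12.4,-15,0,0,6.9,0.7],[0,0,0,0,0,6.9,0.7],[0,0,0,0,0,6.9,0.7],[0,0,0,0,0,6.9,0.7],[0,0,0,0,0,6.9,0.7],[0,0,0,0,0,6.9,0.7],[0,0,0,0,0,6.9,0.7],[0,0,0,0,0,6.9,0.7],[0,0,0,0,0,6.9,0.7],[0,0,0,0,0,6.9,0.7],[0,0,0,0,0,6.9,0.7],[0,0,0,0,0,6.9,0.7],[0,0,0,0,0,7.1,0.7],[-31,-33,0,0,0,0,0.7],[-31,-33,0,0,0,0,0.7],[0,0,0,0,0,0,0.7],[0,0,0,0,0,0,0.7],[0,0,0,0,0,0,0.7]]]'
python3 -c "
from cell import *
from h import *
tcp(get_state())"
```

```text
t: 10.83
position: [0.4938, -0.2565, 0.0783]
ee_rot: [0.738, 0.675, 0.0, -0.0]
wrist_force: [0.2, -0.9, -0.3]
finger_gap: 0.701
grip_force: 0.0
tcp [ 493.8 -256.5   78.3] frame [-126.1 -297.4] yaw y -5.06 z [-5.e-04  7.e-04 -1.e+00] F [ 0.2 -0.9 -0.3]
```

```bash
python3 -m jog '[[[-3,-6,20,0,0,0,0.7],[0,0,30,0,0,0,0.7],[0,0,20,0,0,0,0.7],[0,0,0,0,0,0,0.7],[0,0,0,0,0,0,0.7]]]' && python3 -m jog '[[[10,0,0,0,0,0,0.7],[6,0,0,0,0,0,0.7],[4,0,0,0,0,0,0.7],[6,0,0,0,0,0,0.7],[10,0,0,0,0,0,0.7],[14,0,0,0,0,0,0.7],[18,0,0,0,0,0,0.7],[18,0,0,0,0,0,0.7],[18,0,0,0,0,0,0.7],[18,0,0,0,0,0,0.7],[18,0,0,0,0,0,0.7],[18,0,0,0,0,0,0.7],[18,0,0,0,0,0,0.7],[16,0,0,0,0,0,0.7],[14,0,0,0,0,0,0.7],[11,0,0,0,0,0,0.7],[8,0,0,0,0,0,0.7],[5,0,0,0,0,0,0.7],[3,0,0,0,0,0,0.7],[1,0,0,0,0,0,0.7]]]'
python3 - <<'E'
from cell import *
from h import *
tcp(get_state())
c=capture("wrist");np.savez("pics/wrist6.npz",**c)
cv2.imwrite("pics/wrist6.png",cv2.resize(c["color"][:,:,::-1],(800,600)))
E
```

```text
t: 11.25
position: [0.4873, -0.2576, 0.0075]
ee_rot: [0.737, 0.676, -0.0, -0.002]
wrist_force: [0.2, -0.1, 0.4]
finger_gap: 0.7
grip_force: 0.0
t: 12.92
position: [0.5081, -0.0258, 0.0087]
ee_rot: [0.737, 0.676, -0.0, 0.0]
wrist_force: [-0.9, -3.4, 2.4]
finger_gap: 0.697
grip_force: 1.4
tcp [508.1 -25.8   8.7] frame [-132.1  -66.2] yaw y -4.99 z [-1.e-04 -1.e-04 -1.e+00] F [-0.9 -3.4  2.4]
```

View pics/wrist6.png

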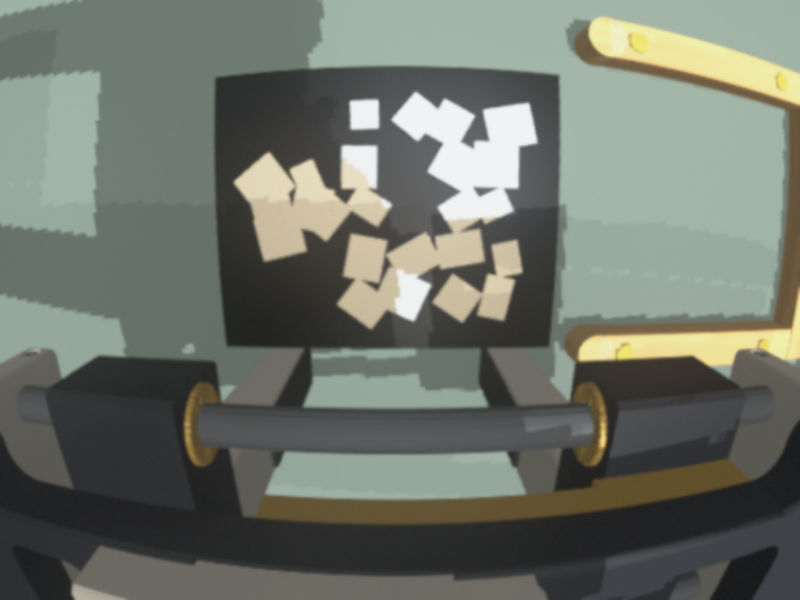

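```bash
cat > meas.py <<'E'
from h import *
import sys
def rails(c,rows=None):
    hsv=cv2.cvtColor(c["color"],cv2.COLOR_RGB2HSV).astype(int);H,S,V=hsv.transpose(2,0,1)
    m=(H>15)&(H<34)&(S>70)&(V>185)
    v,u=np.nonzero(m);p=fray(c,np.c_[u,v],.016)*1000;f=frm(p)
    for lo,hi in((40,80),(-80,-40)):
        k=(f[:,1]>lo)&(f[:,1]<hi)&(f[:,0]<45)&(f[:,0]>-75)
        if k.sum()<20: continue
        g=f[k];out=[]
        for x0 in range(-50,40,10):
            s=g[(g[:,0]>=x0)&(g[:,0]<x0+10),1]
            if len(s)>5: out.append((x0+5,s.min().round(1),s.max().round(1)))
        print(lo,"xmin",g[:,0].min().round(1),out)
E
python3 - <<'E'
from meas import *
c=np.load("pics/wrist6.npz");print(-c["R"].T@c["t"]);rails(c)
print(frm(pts(c,[(216,78),(558,75),(549,346),(229,346)],.016)).round(1))
E
```

```text
[0.51443498 0.04034646 0.17590071]
40 xmin -60.3 [(-45, np.float64(53.5), np.float64(69.1)), (-35, np.float64(53.5), np.float64(69.1)), (-25, np.float64(53.4), np.float64(69.0)), (-15, np.float64(53.5), np.float64(69.1)), (-5, np.float64(53.4), np.float64(69.1)), (5, np.float64(53.4), np.float64(69.1)), (15, np.float64(53.3), np.float64(69.0)), (25, np.float64(53.3), np.float64(69.0)), (35, np.float64(53.5), np.float64(69.1))]
-80 xmin -60.4 [(-45, np.float64(-63.2), np.float64(-53.2)), (-35, np.float64(-63.3), np.float64(-53.3)), (-25, np.float64(-63.3), np.float64(-53.5)), (-15, np.float64(-63.1), np.float64(-53.2)), (-5, np.float64(-64.3), np.float64(-53.4)), (5, np.float64(-69.2), np.float64(-53.7)), (15, np.float64(-69.2), np.float64(-53.3)), (25, np.float64(-68.5), np.float64(-53.6)), (35, np.float64(-61.8), np.float64(-53.3))]
[[454.4, 88.2], [576.1, 78.1], [567.8, -22.0], [446.5, -11.5]]
[[-195.5   42.7]
 [ -73.4   43.1]
 [ -72.9  -57.2]
 [-194.6  -57.3]]
```

```bash
python3 -m jog '[[[2,0,0,0,0,0,0.7],[3,0,0,0,0,0,0.7],[2,0,0,0,0,0,0.7],[0.6,0,0,0,0,0,0.7],[0,0,0,0,0,0,0.7],[-6,0,0,0,0,0,0.7],[-6,0,-20,0,0,0,0.7],[0,0,-35,0,0,0,0.7],[0,0,-35,0,0,0,0.7],[24,-29,0,0,0,0,0.7],[24,-29,0,0,0,0,0.7],[24,-29,0,0,0,0,0.7]]]' && python3 -m jog '[[[0,0,0,0,0,-6.9,0.6],[0,0,0,0,0,-6.9,0.6],[0,0,0,0,0,-6.9,0.6],[0,0,0,0,0,-6.9,0.6],[0,0,0,0,0,-6.9,0.6],[0,0,0,0,0,-6.9,0.6],[0,0,0,0,0,-6.9,0.6],[0,0,0,0,0,-6.9,0.6],[0,0,0,0,0,-6.9,0.6],[0,0,0,0,0,-6.9,0.6],[0,0,0,0,0,-6.9,0.6],[0,0,0,0,0,-6.9,0.6],[0,0,0,0,0,-7.1,0.6],[0,0,0,0,0,0,0.6],[0,0,0,0,0,0,0.6],[0,0,0,0,0,0,0.6]]]'
python3 - <<'E'
from cell import *
from h import *
tcp(get_state())
for n in("side","scene","wrist"):
    c=capture(n);np.savez(f"pics/{n}7.npz",**c)
    if n!="wrist":
        hsv=cv2.cvtColor(c["color"],cv2.COLOR_RGB2HSV).astype(int);W=cloud(c);f=frm(W*1000)
        m=(abs(f[...,0]+130)<85)&(abs(f[...,1])<70)&(W[...,2]>.008)&(W[...,2]<.03)
        uv=blob(m);q=np.array([ray(c,a,b,.016)[:2] for a,b in uv])*1000;r=cv2.minAreaRect(q.astype('f4'));print(n,len(uv),np.round(r[0]),np.round(r[1]),r[2],frm(r[0]).round(1))
E
```

```text
t: 13.97
position: [0.427, 0.0492, 0.0993]
ee_rot: [0.738, 0.675, 0.001, 0.0]
wrist_force: [1.1, 1.3, 0.0]
finger_gap: 0.697
grip_force: 0.0
t: 15.3
position: [0.4273, 0.0489, 0.0986]
ee_rot: [0.047, 0.999, 0.0, -0.0]
wrist_force: [0.3, 0.6, -0.3]
finger_gap: 0.598
grip_force: 0.0
tcp [427.3  48.9  98.6] frame [-219.     1.1] yaw y 84.65 z [-1.e-04  2.e-04 -1.e+00] F [ 0.3  0.6 -0.3]
side 582 [523.  36.] [126. 163.] 81.81645965576172 [-122.8   -3.7]
scene 515 [517.  45.] [106. 133.] 84.92573547363281 [-129.8    5.2]
```

```bash
python3 -m jog '[[[0,0,0,0,0,6.9,0.6],[0,0,0,0,0,6.9,0.6],[0,0,0,0,0,6.9,0.6],[0,0,0,0,0,6.9,0.6],[0,0,0,0,0,6.9,0.6],[0,0,0,0,0,6.9,0.6],[0,0,0,0,0,6.9,0.6],[0,0,0,0,0,6.9,0.6],[0,0,0,0,0,6.9,0.6],[0,0,0,0,0,6.9,0.6],[0,0,0,0,0,6.9,0.6],[0,0,0,0,0,6.9,0.6],[0,0,0,0,0,6.9,0.6]]]' && python3 -m jog '[[[0,0,0,0,0,6.9,0.6],[0,0,0,0,0,6.9,0.6],[0,0,0,0,0,6.9,0.6],[0,0,0,0,0,6.9,0.6],[0,0,0,0,0,6.9,0.6],[0,0,0,0,0,6.9,0.6],[0,0,0,0,0,6.9,0.6],[0,0,0,0,0,6.9,0.6],[0,0,0,0,0,6.9,0.6],[0,0,0,0,0,6.9,0.6],[0,0,0,0,0,6.9,0.6],[0,0,0,0,0,6.9,0.6],[0,0,0,0,0,6.9,0.6],[0,0,0,0,0,0,0.6],[0,0,0,0,0,0,0.6],[0,0,0,0,0,0,0.6]]]'
python3 - <<'E'
from cell import *
from meas import *
s=get_state();tcp(s);print(s["joint_positions"].round(2))
c=capture("wrist");np.savez("pics/wrist8.npz",**c);rails(c)
print(panel(c,400,180))
cv2.imwrite("pics/wrist8.png",cv2.resize(c["color"][:,:,::-1],(800,600)))
E
```

```text
t: 16.53
position: [0.4273, 0.049, 0.0986]
ee_rot: [0.739, 0.674, -0.0, -0.0]
wrist_force: [-0.2, -0.2, -0.4]
finger_gap: 0.6
grip_force: 0.0
t: 17.87
position: [0.4273, 0.049, 0.0986]
ee_rot: [0.999, -0.038, -0.0, -0.0]
wrist_force: [-0.5, -0.6, 0.7]
finger_gap: 0.599
grip_force: 0.0
tcp [427.3  49.   98.6] frame [-219.     1.2] yaw y -94.3 z [-0.  0. -1.] F [-0.5 -0.6  0.7]
[-0.01 -0.25  2.08  0.    1.32  1.64]
40 xmin -60.7 [(-45, np.float64(53.1), np.float64(64.1))]
-80 xmin -60.7 [(-45, np.float64(-68.2), np.float64(-52.8))]
(379, ((379.1347351074219, 4.56175422668457), (42.19140625, 12.691030502319336), 23.672420501708984), array([-263.1,  -47.3]))
```

View pics/wrist8.png

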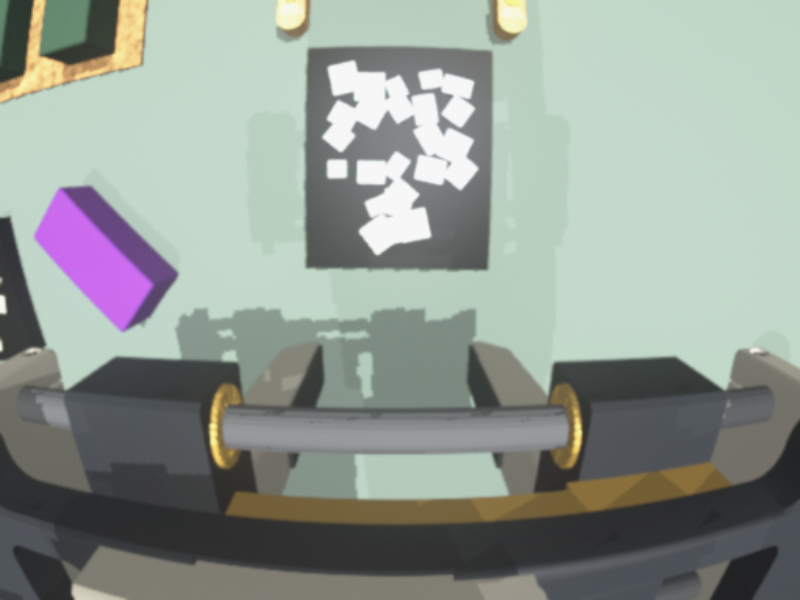

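```bash
python3 - <<'E'
from meas import *
c=np.load("pics/wrist8.npz")
print(frm(pts(c,[(307,47),(493,51),(489,269),(306,268)],.016)).round(1))
E
```

```text
[[577.3, 85.7], [567.8, -14.9], [446.5, -4.5], [454.6, 96.3]]
[[ -72.8   50.9]
 [ -73.5  -50.2]
 [-195.3  -50.4]
 [-196.    50.7]]
```

```bash
python3 -m jog '[[[0,1.2,20,0,0,0.7,0.6],[0,0,30,0,0,0,0.6],[0,0,30,0,0,0,0.6],[0,0,11,0,0,0,0.6],[0,0,0,0,0,0,0.6],[0,0,0,0,0,0,0.6]]]' && python3 -m jog '[[[5,0,0,0,0,0,0.6],[5,0,0,0,0,0,0.6],[3,0,0,0,0,0,0.6],[3,0,0,0,0,0,0.6],[5,0,0,0,0,0,0.6],[6,0,0,0,0,0,0.6],[6,0,0,0,0,0,0.6],[6,0,0,0,0,0,0.6],[6,0,0,0,0,0,0.6],[6,0,0,0,0,0,0.6],[6,0,0,0,0,0,0.6],[6,0,0,0,0,0,0.6],[6,0,0,0,0,0,0.6],[6,0,0,0,0,0,0.6],[5,0,0,0,0,0,0.6],[3,0,0,0,0,0,0.6],[2,0,0,0,0,0,0.6],[0,0,0,0,0,0,0.6]]]'
python3 - <<'E'
from cell import *
from meas import *
s=get_state();tcp(s)
c=capture("wrist");np.savez("pics/wrist9.npz",**c);rails(c)
cv2.imwrite("pics/wrist9.png",cv2.resize(c["color"][:,:,::-1],(800,600)))
E
```

```text
t: 18.42
position: [0.4266, 0.0478, 0.0073]
ee_rot: [0.999, -0.045, -0.001, 0.0]
wrist_force: [0.4, -0.3, -0.1]
finger_gap: 0.6
grip_force: 0.0
t: 19.92
position: [0.5124, 0.04, 0.0077]
ee_rot: [0.999, -0.045, 0.0, 0.0]
wrist_force: [-0.1, 0.1, -0.2]
finger_gap: 0.603
grip_force: 0.0
tcp [512.4  40.    7.7] frame [-133.4   -0.3] yaw y -95.2 z [ 5.e-04 -1.e-04 -1.e+00] F [-0.1  0.1 -0.2]
40 xmin -60.9 [(-45, np.float64(54.1), np.float64(68.7)), (-35, np.float64(53.6), np.float64(68.8)), (-25, np.float64(53.6), np.float64(69.1)), (-15, np.float64(53.6), np.float64(69.1)), (-5, np.float64(53.6), np.float64(69.1)), (5, np.float64(53.6), np.float64(69.1))]
-80 xmin -61.0 [(-45, np.float64(-68.7), np.float64(-53.6)), (-35, np.float64(-68.9), np.float64(-53.6)), (-25, np.float64(-69.1), np.float64(-53.4)), (-15, np.float64(-69.1), np.float64(-53.6)), (-5, np.float64(-69.0), np.float64(-53.5)), (5, np.float64(-69.1), np.float64(-53.5))]
```

View pics/wrist9.png

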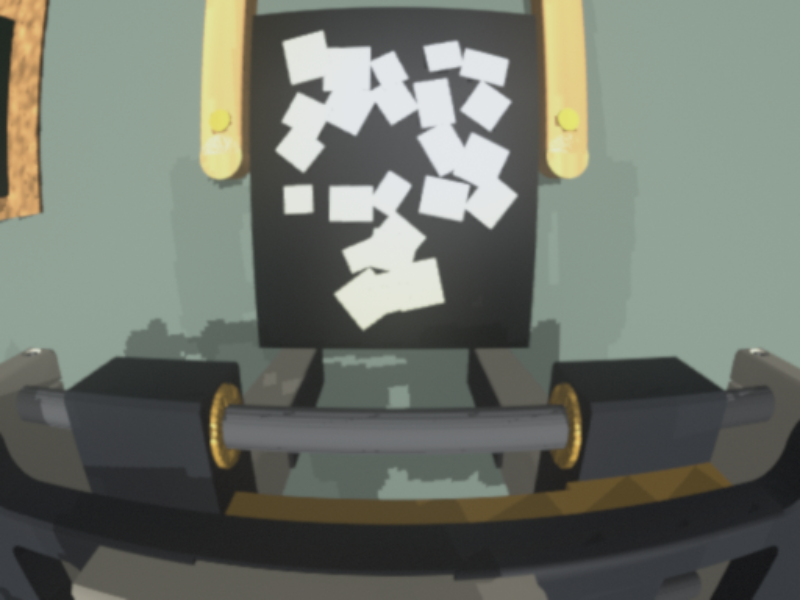

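The panel (250–537) is between the rails with gaps on both sides. I push it the remaining ~64 mm.

```bash
python3 -m jog '[[[3,0,0,0,0,0,0.6],[5,0,0,0,0,0,0.6],[6,0,0,0,0,0,0.6],[6,0,0,0,0,0,0.6],[6,0,0,0,0,0,0.6],[6,0,0,0,0,0,0.6],[6,0,0,0,0,0,0.6],[6,0,0,0,0,0,0.6],[5,0,0,0,0,0,0.6],[4,0,0,0,0,0,0.6],[3,0,0,0,0,0,0.6],[2,0,0,0,0,0,0.6],[2,0,0,0,0,0,0.6],[1.5,0,0,0,0,0,0.6],[1,0,0,0,0,0,0.6],[0.5,0,0,0,0,0,0.6],[0,0,0,0,0,0,0.6]]]'
python3 - <<'E'
from cell import *
from meas import *
s=get_state();tcp(s)
c=capture("wrist");np.savez("pics/wrist10.npz",**c)
m=c["color"].max(2)<75
l=cv2.connectedComponents(m.astype('u1'))[1]==0
d=~l;col=d[:222].astype(int)
rows=[(u,np.nonzero(m[:225,u])[0].max()) for u in(190,225,256,290,320)]
print(rows,frm(fray(c,rows,.016)*1000).round(1).tolist())
E
```

```text
t: 21.38
position: [0.5745, 0.0344, 0.0076]
ee_rot: [0.999, -0.045, -0.0, -0.0]
wrist_force: [-2.3, 0.0, 1.1]
finger_gap: 0.6
grip_force: 1.2
tcp [574.5  34.4   7.6] frame [-71.1  -0.5] yaw y -95.2 z [-2.e-04  0.e+00 -1.e+00] F [-2.3  0.   1.1]
[(190, np.int64(222)), (225, np.int64(223)), (256, np.int64(223)), (290, np.int64(223)), (320, np.int64(222))] [[-60.9, 35.7], [-61.4, 15.4], [-61.4, -2.3], [-61.6, -21.6], [-61.2, -39.2]]
```

```bash
python3 -m jog '[[[1,0,0,0,0,0,0.6],[0.5,0,0,0,0,0,0.6],[0.5,0,0,0,0,0,0.6],[0,0,0,0,0,0,0.6]]]'; python3 -c "
from cell import *
from h import *
tcp(get_state())"
```

```text
t: 21.77
position: [0.5747, 0.0344, 0.0075]
ee_rot: [0.999, -0.045, -0.002, 0.0]
wrist_force: [-12.1, 1.7, 10.5]
finger_gap: 0.604
grip_force: 6.0
tcp [574.7  34.4   7.5] frame [-71.   -0.5] yaw y -95.19 z [-4.2e-03  2.0e-04 -1.0e+00] F [-12.1   1.7  10.5]
```

Force rose to 12 N without motion, so the panel is against the back rail. I back off, lift and verify.

```bash
python3 -m jog '[[[-2,0,0,0,0,0,0.6],[-6,0,0,0,0,0,0.6],[-8,0,0,0,0,0,0.6],[-4,0,-20,0,0,0,0.6],[0,0,-35,0,0,0,0.6],[0,0,-40,0,0,0,0.6],[0,0,-40,0,0,0,0.6],[0,0,0,0,0,0,0.6],[0,0,0,0,0,0,0.6],[0,0,0,0,0,0,0.6]]]'
python3 - <<'E'
from cell import *
from meas import *
s=get_state();tcp(s)
c=capture("wrist");a=c["color"][:,:,::-1]
d=capture("scene");b=d["color"][120:312,150:406,::-1]
cv2.imwrite("pics/end.png",np.vstack([cv2.resize(a,(400,300)),cv2.resize(b,(400,300))]))
uv=blob((c["color"].max(2)<75)&(np.arange(384)[:,None]<215));f=frm(fray(c,uv,.016)*1000);print(len(uv),f.min(0).round(1),f.max(0).round(1))
W=cloud(d);m=(abs(W[...,0]-.655)<.08)&(abs(W[...,1]-.232)<.04)&(W[...,2]>.032)&(W[...,2]<.05)
r=cv2.minAreaRect((W[m][:,:2]*1000).astype('f4'));print(np.median(W[m][:,2]).round(4),np.round(r[0]),np.round(r[1]))
E
```

```text
t: 22.6
position: [0.5564, 0.036, 0.1424]
ee_rot: [0.999, -0.045, 0.0, -0.0]
wrist_force: [-0.8, -0.4, -1.3]
finger_gap: 0.602
grip_force: 0.0
tcp [556.4  36.  142.4] frame [-89.3  -0.5] yaw y -95.2 z [ 6.e-04 -0.e+00 -1.e+00] F [-0.8 -0.4 -1.3]
1056 [-56.9 177.9] [ 33.9 197.4]
0.0383 [653. 233.] [42. 91.]
```

View pics/end.png

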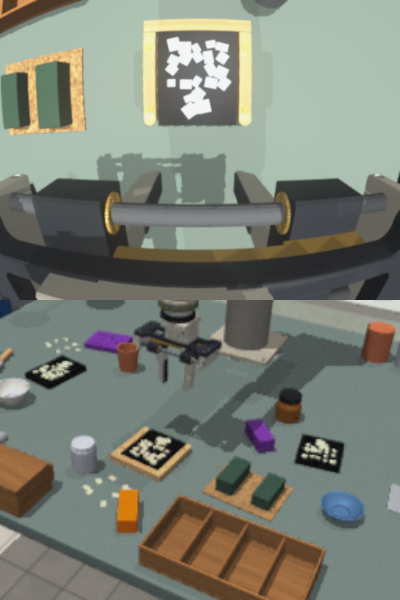

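The panel fills the frame, flush with the rail ends (top view 156–241, 30–125). Both stones lie on the mat, and nothing else appears to have moved.

```bash
python3 -c "
from cell import *
print(finish_job())"
```

```text
the job is handed in; nothing more can be done
None
```

The job is handed in: the stone is flat on the free half of the cork mat, and the 122 mm panel is in the frame against the back rail and flush with the rail ends; the last pictures, at 22.6 s, show nothing else moved.

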